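Tap the stiff stop of a cutting guide up to its pointer clip

TASK

Set the stop of the tube-cutting guide: take the square bar from its sloped rest, stand it upright on its black foot on the open worktop and let go, then take it again by its upper end and, reaching down into the guide's slot behind the stop, nudge the stop along with the bar in small gentle pushes until its front edge is level with the pointer of the clip, within 3 mm. Do not run the stop past the pointer and do not touch it with the gripper. Finish with the bar standing upright on its black foot and free on the open worktop, and leave the bottle, vial and dish beside the work where they are.

Things in the scene. Friction and masses are not known exactly. Their poses are not given: they have to be found in the camera images.
- bar_center (a point): Centre of the loose square aluminium bar, 20x20x150 mm, 0.12 to 0.21 kg; black foot, ringed upper end. z axis runs along it from foot to ringed end, x and y normal to its sides. Starts in the rest, foot low, z leaning 45 degrees from vertical; upright on the worktop this point is 75 mm up. In the rest its lowest 57 mm lie between cheeks; beyond 65 mm from the foot its y sides are free to grip.
- rest: Grey sloped rest fixed on the worktop, foot plate 120 x 64 x 8 mm, origin under its centre. Its x axis points, level, to where the bar's raised end leans; the bar's foot lies at x = -50 mm, 40 mm up, the raised end at x = +56 mm, 146 mm up. Cheeks 31 mm over their outsides. The worktop between rest and guide, about 0.46 ahead of the robot and 0.15 m to its right, is always clear.
- guide: Aluminium cutting guide fixed on the worktop, 280 mm long along its y axis, origin under its centre. Floor top 8 mm up, wall tops 66 mm up, 38 mm over the walls (a clip adds 18 mm on one), slot between them 26 mm wide, open above and at the -y end, shut at +y. The stop moves along +y in the slot.
- stop (a joint): How far the stop has slid along the guide's +y, m; 0 at its rearmost. Range 0 to 0.17. It is held by stiff friction, about 14 N, stays where it is left and has no spring.
- stop_front (a point): Middle of the upper front edge (+y side, dark line) of the steel stop block, which is 24 mm wide, 40 mm long along y and 44 mm high; its underside is 10 mm and its top 54 mm above the worktop, 12 mm below the wall tops. y axis = direction of travel.
- stop_rear (a point): Middle of the stop's flat rear face, 32 mm above the worktop, where the bar pushes. Behind it the slot is empty. Under the push a held bar and the arm give way by several mm, so the stop lags behind the commanded motion.
- clip_tip (a point): Tip of the slender pointer of the dark clip fixed on the guide's +x wall, 68 mm above the worktop, over the slot; y axis = direction of the stop's travel. The stop is set when its front edge has the same y along the guide as this pointer. At the start the pointer is 45 to 120 mm ahead of the front edge.
- bottle_mid (a point): Middle of a brown bottle, 50 mm across, 80 mm high, a bystander.
- vial_mid (a point): Middle of a capped vial, 22 mm across, 56 mm high, a bystander.
- dish_mid (a point): Middle of a flat round dish, 60 mm across, 16 mm high, a bystander.

How it is judged:
By the outcome, as a careful person would: the job done as asked, in the order asked, and still so for the second after the job is handed in, with the robot touching nothing.
It also fails if it takes over 67 s, if anything falls off the work surface, if the arm or the gripper's body presses on something with over 40 N, if the wrist force passes 120 N, or if a joint passes its speed limit or range.

ROBOT

A 7-joint arm with a two-finger parallel gripper is mounted at the origin on a cart in front of the work surface, level with it; the furniture and walls round the work are solid. World frame = base frame: x ahead of the robot, y to its left, z up, the work surface at z = 0. Lengths are in mm, angles in rad, forces in N, time in s.
With the tool pointing down it reaches from about 425 to 875 mm from the base axis. Payload 4.7 kg.
Tool frame: the origin (TCP) lies at the very end of the fingers, on their centre line; the grasp point (between the pads) lies 19 mm behind it; z points along the fingers, x is the direction in which the jaws open and shut, and the axes are right-handed (so a half turn about z gives the same grasp; the last joint's range is limited). The gripper opens to 87 mm and grips with 3 to 60 N. Pads are 19 mm wide; open, the fingers measure 117 mm over their backs; the gripper's body (75 mm by 190 mm) begins 51 mm behind the grasp point.
Start: joints at [-1.161, 0.321, -0.07, 1.45, 0.023, 1.371, -0.057], TCP at [250.634, 599.757, 222.587] pointing down, gripper open.
Joint ranges: [-2.86, 2.86], [-0.3, 2.09], [-1.38, 1.24], [0.06, 2.45], [-1.56, 4.7], [0.09, 2.05], [-2.69, 2.69]. Speed limits (rad/s): [2.57, 2.57, 3.14, 3.14, 3.14, 3.14, 3.14].

INTERFACE

Orientations are given as a unit quaternion [w, x, y, z].
In Python, from cell import sensors, read_camera, calibration, sign_off gives the robot as it stands.
- The arm moves only by the tool servo_tool, never from a script. Its argument "increments" is a list that holds one entry, the list of rows, each a list of 7 numbers: the shift along the tool's x, y, z in m, then the turn, a rotation vector about the tool's x, y, z in degrees, then the finger opening in m, from 0 to 0.087. In form: [[[tx, ty, tz, ax, ay, az, hand], ...]]. A call has 1 to 10 rows; each row shifts and turns the pose as measured when the row begins, along the tool's axes as they then stand; what a row does not reach is not made up. A row lasts 1/12 s, in which the tool goes at most 41.7 mm and 7.16 degrees, less where a joint would pass 70% of its speed; a pose out of reach is approached as far as the arm can. A call is refused whole if a number of a shift passes 0.0417 or a number of a turn 7.16, either way. A call with a gripper value outside its range is refused whole. The fingers move at their own pace and stop on an object; the grip force is fixed at half the most. Time passes only in rows, so rows that do not move let the fingers close. It gives the time, the measured TCP pose, the force and the opening at its end, in the units of the state.
- sensors.read_state(): the state, without advancing time (a new reading comes with each control period).
- read_camera(name): name is "scene" or "top" or "wrist"; returns the picture (400x640x3 uint8, blue, green, red); there is no depth.
- calibration(name): a dict with "camera_matrix" (3x3 intrinsics, pixels), "R" (3x3) and "t" (3): a world point X has camera coordinates R X + t. Camera axes: x right, y down, z forward; pixel columns grow to the right and rows downward; lengths in mm; the calibration is good to about 2 mm. A picture is of the moment at which its call begins: read the wrist's pose just before it. calibration takes no time and is no camera call; for the wrist camera it gives the pose at the moment of the call.
- sign_off(): hands the job in, once; it reports no verdict.
The state is a dict: "t": time; "q": joint angles; "qvel": joint speeds; "tau": joint torques, N m; "tcp_pos": TCP position; "ee_rot": TCP orientation; "force": force on the tool from outside, world axes, zero at the start; "torque": the same for the moment, N m; "opening": finger opening in mm.
Only numpy, scipy, OpenCV 4.12 (cv2) and the standard library are available. Lean on these libraries where they do the work, as an engineer would, in place of code of your own. Each camera call takes 0.05 s, during which the arm holds its last target. There are 200 camera calls.

## Working session

There is one attempt and no reset: what is moved stays moved. The work goes in short steps, Python scripts to look and compute and a tool call to move; the robot and the scene stay as the last step left them, time stands still between calls to the robot, and variables do not carry over. Pictures are saved under pics/ and viewed, about 8 in all and at most 12, crops included, and the job is handed in when it is done.

Besides the shell and the picture viewer there is one more tool, called after "Emit:" as name([rows], argument=value, ...), one row to a line, values as JSON. servo_tool: Moves the arm, as the interface text tells. Its arguments: {"type":"object","properties":{"increments":{"type":"array","items":{"type":"array","items":{"type":"array","items":{"type":"number"}}}}},"required":["increments"]}

```bash
mkdir -p pics; ls
python3 - <<'E'
from cell import *
import cv2,numpy as np
s=sensors.read_state();print(s)
for n in("scene","top"):
    im=read_camera(n);cv2.imwrite(f"pics/{n}0.png",im)
    c=calibration(n);R=np.array(c["R"]);print(n,-R.T@np.array(c["t"]),R[2],np.array(c["camera_matrix"]).tolist())
E
```

```text
pics
{'t': 0.0, 'q': array([-1.16087407,  0.32182913, -0.07008279,  1.45167509,  0.02259002,
        1.37078479, -0.05691271]), 'qvel': array([ 0.00052983, -0.00124174,  0.00016312, -0.00071686, -0.00036831,
       -0.00346179,  0.00134031]), 'tau': array([-1.54372037e-04, -4.91298366e+01, -4.03978424e-01, -3.12513828e+01,
       -6.37538591e-02,  4.41254396e-02,  1.89172297e-04]), 'tcp_pos': array([250.45002635, 599.21540813, 221.45746205]), 'ee_rot': array([ 5.65488571e-04,  8.32331902e-01,  5.54276730e-01, -7.69237138e-04]), 'force': array([-0.08732793,  0.68750478,  0.4623604 ]), 'torque': array([ 0.00174013, -0.00848185, -0.01286488]), 'opening': 86.9887537089723}
scene [ -24.62258298 -549.31097284  826.56890062] [ 0.53722428  0.44312847 -0.71765398] [[447.724122370747, 0.0, 316.6424456230344], [0.0, 447.724122370747, 196.25122817820872], [0.0, 0.0, 1.0]]
top [ 417.51258428  -57.64184451 1110.68097312] [ 0.12831748 -0.02534465 -0.99140924] [[460.0708394334416, 0.0, 317.30411154321763], [0.0, 460.0708394334416, 199.60869328971464], [0.0, 0.0, 1.0]]
```

View pics/top0.png

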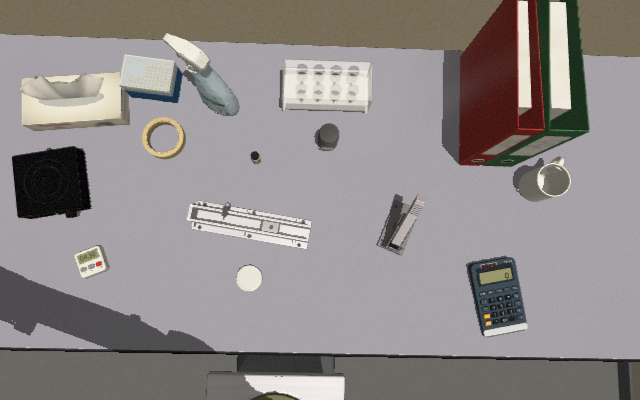

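View pics/scene0.png

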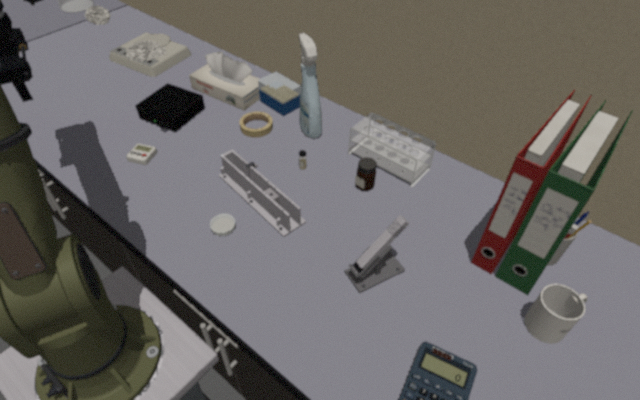

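The top view shows the guide at px (190-310, 203-248), stop at (270,227), clip at (226,210), rest and bar at (400,225), vial (255,157), bottle (327,137) and dish (249,278). Next I enlarge these.

```bash
cat > h.py <<'E'
from cell import *
import cv2,numpy as np
from scipy.spatial.transform import Rotation as Ro
def ray(c,uv,z):
    K,R,t=(np.array(c[k],float) for k in("camera_matrix","R","t"))
    o=-R.T@t; d=R.T@np.linalg.solve(K,[uv[0],uv[1],1.]); return o+d*(z-o[2])/d[2]
def proj(c,X):
    K,R,t=(np.array(c[k],float) for k in("camera_matrix","R","t"))
    p=K@(R@np.array(X,float)+t); return p[:2]/p[2]
def rot(s): return Ro.from_quat(np.array(s["ee_rot"])[[1,2,3,0]])
E
python3 - <<'E'
from h import *
t=cv2.imread("pics/top0.png");s=cv2.imread("pics/scene0.png")
a=cv2.resize(t[195:255,180:313],(798,360),interpolation=cv2.INTER_CUBIC)
b=cv2.resize(t[190:258,370:430],(211,239),interpolation=cv2.INTER_CUBIC)
c=cv2.resize(s[210:295,335:415],(225,239),interpolation=cv2.INTER_CUBIC)
d=cv2.resize(s[145:235,210:310],(266,239),interpolation=cv2.INTER_CUBIC)
o=np.zeros((600,798,3),np.uint8);o[:360]=a;x=0
for k in(b,c,d):o[361:,x:x+k.shape[1]]=k;x+=k.shape[1]
cv2.imwrite("pics/z0.png",o)
E
```

```text
(no output)
```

View pics/z0.png

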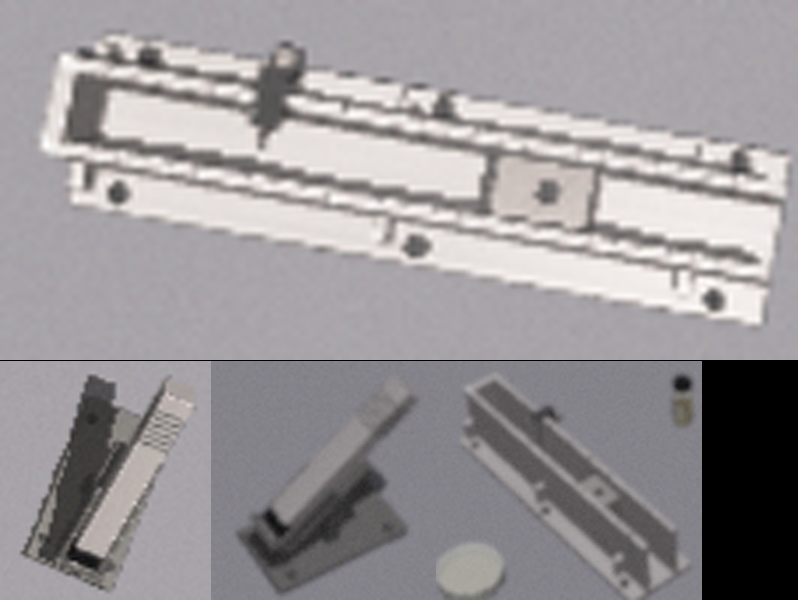

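Run:
```python
from h import *
c=calibration("top")
A=lambda x,y:(180+(x+.5)/6-.5,195+(y+.5)/6-.5)
B=lambda x,y:(370+(x+.5)/3.515-.5,190+(y-361+.5)/3.515-.5)
P=lambda uv,z:ray(c,uv,z).round(1)
print("clip",P(A(263,147),68)); print("front",P(A(490,155),54),P(A(482,205),54)); print("rear",P(A(599,170),54),P(A(592,228),54))
print("floor corners",[P(A(*p),8) for p in((785,155),(765,325),(72,205),(105,38))])
print("wall tops",[P(A(*p),66) for p in((68,57),(42,150),(785,187),(780,275))])
f=[P(B(*p),z) for p,z in(((78,550),47),((102,562),47))];print("foot",f)
f=[P(B(*p),z) for p,z in(((158,390),153),((183,405),153))];print("end",f)
print("plate",[P(B(*p),8) for p in((25,553),(112,590))])
for n,p,z in(("bottle",(327,130),80),("vial",(255,155),56),("dish",(249,278),16)):print(n,P(p,z))
```

```text
clip [502.1 126.8  68. ]
front [502.5  42.8  54. ] [483.3  45.1  54. ]
rear [497.9   1.   54. ] [475.6   2.9  54. ]
floor corners [array([509.4, -70.5,   8. ]), array([441.5, -64.4,   8. ]), array([481.9, 211.6,   8. ]), array([548.9, 202.4,   8. ])]
wall tops [array([534.4, 202.2,  66. ]), array([498.9, 209.9,  66. ]), array([492.4, -70.2,  66. ]), array([459.1, -69.2,  66. ])]
foot [array([ 457.9, -259.9,   47. ]), array([ 450.4, -275.8,   47. ])]
end [array([ 550.9, -287.7,  153. ]), array([ 542.3, -302.8,  153. ])]
plate [array([ 456.4, -231. ,    8. ]), array([ 432.8, -290.6,    8. ])]
bottle [ 713.3 -102.4   80. ]
vial [654.8  63.3  56. ]
dish [369.9  69.6  16. ]
```

The guide's travel axis is about 8.3° off world y, and the stop has roughly 83 mm to go. The bar's centre is near (504,-283,93), leaning outward at about -20°. I'm moving toward the guide and will use the wrist camera on the way.

Emit:
servo_tool([
  [[-0.02,0.034,-0.01,0,0,0,0.087],[-0.02,0.034,-0.01,0,0,0,0.087],[-0.02,0.034,-0.01,0,0,0,0.087],[-0.02,0.034,-0.01,0,0,0,0.087],[-0.02,0.034,-0.01,0,0,0,0.087],[-0.02,0.034,-0.01,0,0,0,0.087],[-0.02,0.034,-0.01,0,0,0,0.087],[-0.02,0.034,-0.01,0,0,0,0.087],[-0.02,0.034,-0.01,0,0,0,0.087],[-0.02,0.034,-0.01,0,0,0,0.087]],
])

```text
t: 0.93
tcp_pos: [484.5, 282.5, 314.2]
ee_rot: [-0.0, 0.826, 0.564, -0.009]
force: [1.9, -0.1, 0.5]
opening: 86.9
```

Emit:
servo_tool([
  [[-0.034,0.016,-0.003,0,0,0,0.087],[-0.034,0.016,-0.003,0,0,0,0.087],[-0.034,0.016,-0.003,0,0,0,0.087],[-0.034,0.016,-0.003,0,0,0,0.087],[-0.034,0.016,-0.003,0,0,0,0.087],[-0.034,0.016,-0.003,0,0,0,0.087],[0,0,0,0,0,0,0.087]],
])

```text
t: 1.52
tcp_pos: [503.1, 35.7, 334.5]
ee_rot: [0.002, 0.83, 0.557, -0.01]
force: [-0.7, -0.6, 0.7]
opening: 87.1
```

Run:
```python
from h import *
s=sensors.read_state();c=calibration("wrist");cv2.imwrite("pics/w1.png",read_camera("wrist"))
print(s["tcp_pos"],s["qvel"].round(3),c)
R=np.array(c["R"]);print(-R.T@np.array(c["t"]),R[2])
for n,X in(("clip",(502,127,68)),("front",(493,44,54)),("bar",(504,-283,93))):print(n,proj(c,X))
```

```text
[503.10211133  35.71054778 334.49062826] [-0.021  0.003 -0.065  0.015 -0.065 -0.013 -0.046] {'camera_matrix': array([[303.26421724,   0.        , 321.19801498],
       [  0.        , 303.26421724, 201.59999046],
       [  0.        ,   0.        ,   1.        ]]), 'R': array([[ 0.37819762,  0.92555407, -0.01778284],
       [ 0.8923015 , -0.35936029,  0.27323656],
       [ 0.24650477, -0.11920507, -0.96178249]]), 't': array([-215.9423481 , -498.20896979,  379.492876  ])}
[432.67468871  66.06727364 497.27844043] [ 0.24650477 -0.11920507 -0.96178249]
clip [385.94705192 146.11802622]
front [328.21743634 161.03975571]
bar [125.63110832 254.81835402]
```

Run:
```python
from h import *
t=cv2.imread("pics/w1.png")
o=np.zeros((600,800,3),np.uint8)
o[:300]=cv2.resize(t[115:220,190:470],(800,300),interpolation=cv2.INTER_CUBIC)
o[301:600,:500]=cv2.resize(t[180:300,60:260],(500,299),interpolation=cv2.INTER_CUBIC)
cv2.imwrite("pics/z1.png",o)
```

```text
(no output)
```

View pics/z1.png

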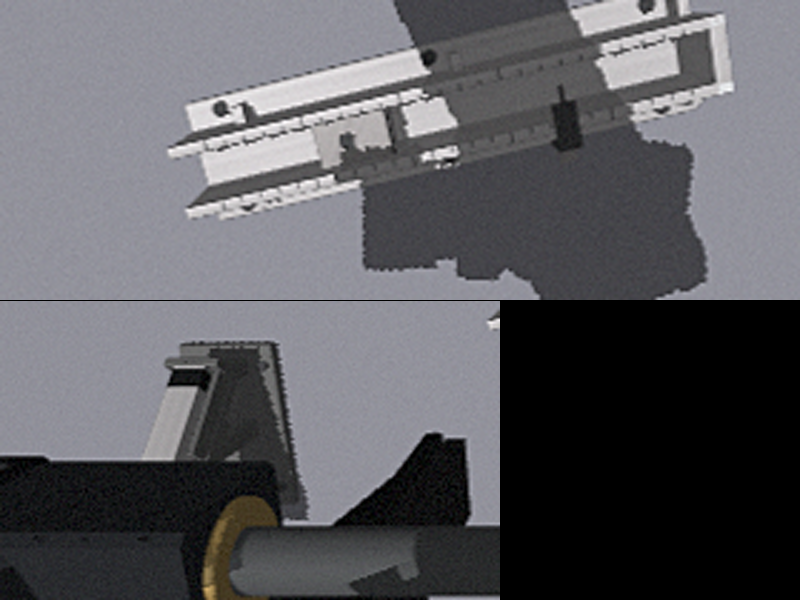

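Wrist view: clip tip at px (386,145.5) and front edge at about (327,160), both within 1 px of the prediction. The foot end of the bar and rest shows at (128-172, 317-360). Computing the rest's yaw.

Run:
```python
from h import *
s=sensors.read_state();c=calibration("wrist")
C=lambda x,y:(60+(x+.5)/2.5-.5,180+(y-301+.5)/2.492-.5)
P=lambda x,y,z:ray(c,C(x,y),z)[:2].round(1)
print("plate corners",P(180,344,8),P(276,342,8),P(305,517,8))
# top view bar long edges: line through rays in plane lean
print("foot top corners", P(170,370,47),P(213,371,47))
t=calibration("top")
B=lambda x,y:(370+(x+.5)/3.515-.5,190+(y-361+.5)/3.515-.5)
for p in((25,553),(112,590),(88,376),(140,415)):print(ray(t,B(*p),8)[:2].round(1))
for yaw in(-14,-18,-22):
    u=np.r_[np.cos(np.radians(yaw)),np.sin(np.radians(yaw))];v=np.r_[-u[1],u[0]]
    ctr=np.r_[504,-283]
    for xx,zz in((-57,47),(49,153),(63,139)):
        print(yaw,xx,[((proj(t,(*(ctr+u*(xx-3)+v*w),zz))-(370,190)+.5)*3.515+(0,361)).round() for w in(10,-10)],[((proj(c,(*(ctr+u*(xx-3)+v*w),zz))-(60,180)+.5)*2.5+(0,301)).round() for w in(10,-10)])
```

```text
plate corners [ 431.5 -283. ] [ 454.5 -221.7] [ 576.6 -267.7]
foot top corners [ 443.8 -269.8] [ 454.4 -244.9]
[ 456.4 -231. ]
[ 432.8 -290.6]
[ 579.5 -273.8]
[ 553.4 -309.9]
-14 -57 [array([ 77., 565.]), array([106., 573.])] [array([189., 371.]), array([159., 375.])]
-14 49 [array([153., 390.]), array([185., 399.])] [array([129., 619.]), array([ 93., 623.])]
-14 63 [array([153., 371.]), array([185., 380.])] [array([154., 625.]), array([120., 629.])]
-18 -57 [array([ 71., 562.]), array([100., 572.])] [array([196., 371.]), array([165., 373.])]
-18 49 [array([159., 391.]), array([190., 402.])] [array([123., 620.]), array([ 87., 622.])]
-18 63 [array([160., 372.]), array([191., 383.])] [array([147., 627.]), array([112., 629.])]
-22 -57 [array([ 65., 559.]), array([ 93., 571.])] [array([203., 372.]), array([171., 372.])]
-22 49 [array([164., 392.]), array([195., 405.])] [array([118., 622.]), array([ 80., 621.])]
-22 63 [array([167., 374.]), array([197., 387.])] [array([140., 628.]), array([104., 628.])]
```

Emit:
servo_tool([
  [[-0.032,0.02,0.006,0,0,-0.2,0.087],[-0.032,0.02,0.006,0,0,-0.2,0.087],[-0.032,0.02,0.006,0,0,-0.2,0.087],[-0.032,0.02,0.006,0,0,-0.2,0.087],[-0.032,0.02,0.006,0,0,-0.2,0.087],[-0.032,0.02,0.006,0,0,-0.2,0.087],[-0.032,0.02,0.006,0,0,-0.2,0.087],[-0.032,0.02,0.006,0,0,-0.2,0.087],[-0.03,0.02,0.006,0,0,-0.2,0.087],[0,0,0,0,0,0,0.087]],
])

```text
t: 2.4
tcp_pos: [575.1, -284.7, 272.8]
ee_rot: [-0.004, 0.812, 0.584, -0.009]
force: [-1.7, 0.3, -0.2]
opening: 87.0
```

Emit:
servo_tool([
  [[0,0,0,5,0,0,0.087],[0,0,0,5,0,0,0.087],[0,0,0,5,0,0,0.087],[0,0,0,5,0,0,0.087],[0,0,0,5,0,0,0.087],[0,0,0,0,0,0,0.087],[0,0,0,0,0,0,0.087]],
])

```text
t: 2.98
tcp_pos: [575.4, -277.9, 260.7]
ee_rot: [-0.196, 0.787, 0.567, -0.142]
force: [-0.7, -1.2, 0.3]
opening: 87.1
```

Run:
```python
from h import *
s=sensors.read_state();c=calibration("wrist");im=read_camera("wrist");cv2.imwrite("pics/w2.png",im)
print(s["tcp_pos"],s["q"].round(2),s["qvel"].round(3));print(rot(s).as_matrix().round(3))
u=np.r_[.937,-.35,0];v=np.r_[.35,.937,0];o=np.r_[500,-277.6,0]
for xx,zz in((-57,47),(49,153),(63,139)): print([proj(c,o+u*xx+v*w+[0,0,zz]).round() for w in(10,-10)])
cv2.imwrite("pics/z2.png",cv2.resize(im,(800,500)))
```

```text
[ 575.36114998 -277.86240875  260.7243929 ] [ 0.09  0.75  0.61  0.94 -0.27  2.02  1.85] [ 0.005  0.092 -0.04  -0.013 -0.007  0.003 -0.009]
[[ 0.317  0.837 -0.447]
 [ 0.949 -0.28   0.148]
 [-0.001 -0.471 -0.882]]
[array([314., 163.]), array([299., 163.])]
[array([307., 233.]), array([286., 232.])]
[array([307., 249.]), array([286., 248.])]
```

View pics/z2.png

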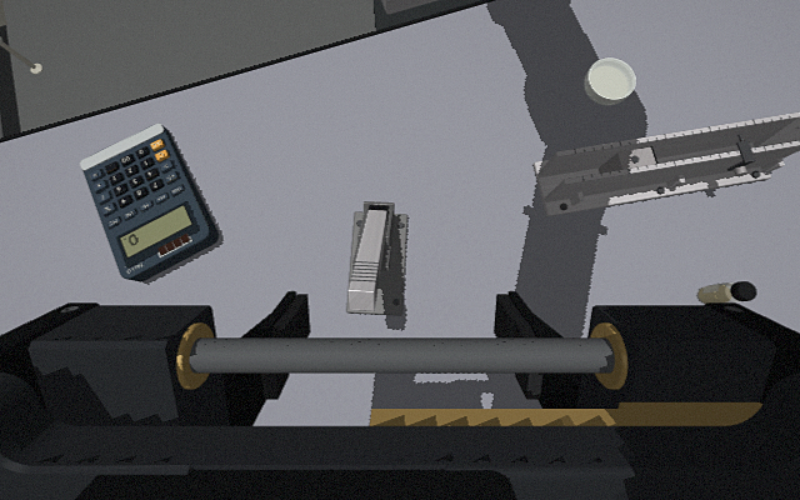

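Emit:
servo_tool([
  [[-0.01,0.005,0.0175,-3.3,0,0.7,0.087],[-0.01,0.005,0.0175,-3.3,0,0.7,0.087],[-0.01,0.005,0.0175,-3.3,0,0.7,0.087],[0,0,0,0,0,0,0.087],[0,0,0,0,0,0,0.087]],
])

```text
t: 3.45
tcp_pos: [556.6, -298.9, 207.9]
ee_rot: [-0.12, 0.811, 0.565, -0.089]
force: [0.9, 0.6, 1.3]
opening: 87.1
```

```bash
cat >> h.py <<'E'
def rep(T,yaw_x,tilt):
    """shift in tool mm to world target T, plus rotvec (tool,deg) to tool x azimuth yaw_x (deg), tilt deg (+ = z toward -y_tool horizontally)"""
    s=sensors.read_state();R=rot(s)
    D=Ro.from_euler('z',yaw_x,degrees=True)*Ro.from_matrix([[1,0,0],[0,-1,0],[0,0,-1]])*Ro.from_euler('x',tilt,degrees=True)
    print("tcp",s["tcp_pos"].round(1),"q",s["q"].round(2),"F",s["force"].round(1),"open",round(s["opening"],1),"t",s["t"])
    print("shift",(R.inv().apply(np.array(T)-s["tcp_pos"])).round(1),"turn",np.degrees((R.inv()*D).as_rotvec()).round(2))
E
python3 -c "
from h import *
rep((522.2,-290.7,103.2),69.5,18)"
```

```text
tcp [ 556.6 -298.9  207.9] q [ 0.03  0.59  0.64  1.25 -0.25  1.7   1.85] F [0.9 0.6 1.3] open 87.1 t 3.45
shift [ -3.3  -2.7 110.4] turn [0.84 0.56 0.12]
```

Emit:
servo_tool([
  [[-0.001,-0.001,0.018,0.3,0.2,0,0.087],[-0.001,-0.001,0.018,0.3,0.2,0,0.087],[-0.001,-0.001,0.018,0.3,0.2,0,0.087],[0,0,0.018,0,0,0,0.087],[0,0,0.018,0,0,0,0.087],[0,0,0.018,0,0,0,0.087],[0,0,0,0,0,0,0.045],[0,0,0,0,0,0,0.035],[0,0,0,0,0,0,0.035]],
])

```text
t: 4.2
tcp_pos: [536.6, -284.1, 123.6]
ee_rot: [-0.12, 0.808, 0.572, -0.078]
force: [-0.5, -0.2, -0.0]
opening: 74.3
```

Run:
```python
from h import *
rep((522.2,-290.7,103.2),69.5,18)
im=read_camera("wrist");cv2.imwrite("pics/z3.png",cv2.resize(im[120:400,160:480],(686,600)))
```

```text
tcp [ 536.6 -284.1  123.6] q [ 0.    0.58  0.62  1.43 -0.26  1.51  1.88] F [-0.5 -0.2 -0. ] open 74.3 t 4.2
shift [-11.3  -5.2  22.6] turn [ 1.56 -0.29  1.11]
```

View pics/z3.png

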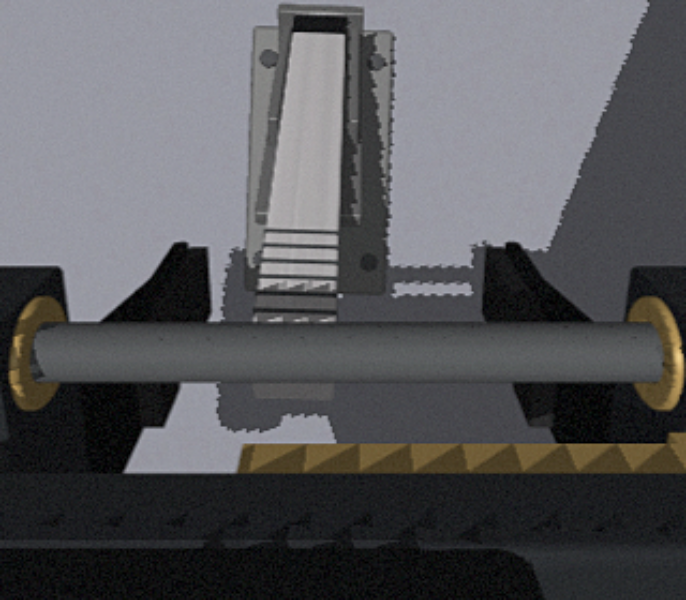

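Fingers centre at zoom x≈346 and bar at 297, so the bar is 12 mm off, which agrees with the computed shift. Correcting.

Emit:
servo_tool([
  [[-0.006,-0.002,0.004,0.5,0,0.4,0.074],[-0.006,-0.002,0.006,0.5,0,0.4,0.074],[0,-0.002,0.008,0.5,0,0.3,0.074],[0,0,0.006,0,0,0,0.074],[0,0,0,0,0,0,0.074]],
])

```text
t: 4.67
tcp_pos: [522.1, -293.8, 104.8]
ee_rot: [-0.127, 0.813, 0.562, -0.086]
force: [0.5, -0.3, -0.7]
opening: 73.8
```

```bash
python3 -c "
from h import *
rep((522.2,-290.7,103.2),69.5,18)"
```

```text
tcp [ 522.1 -293.8  104.8] q [ 0.02  0.6   0.63  1.46 -0.26  1.5   1.88] F [ 0.5 -0.3 -0.7] open 73.8 t 4.6667
shift [ 2.9 -0.5  1.8] turn [ 0.37 -0.22 -0.11]
```

Close, with a look before the last millimetres being unnecessary (I watch the force).

Emit:
servo_tool([
  [[0.0025,0,0.001,0,0,0,0.03],[0,0,0,0,0,0,0.025],[0,0,0,0,0,0,0.025],[0,0,0,0,0,0,0.025],[0,0,0,0,0,0,0.025],[0,0,0,0,0,0,0.025],[0,0,0,0,0,0,0.025],[0,0,0,0,0,0,0.025]],
])

```text
t: 5.33
tcp_pos: [522.7, -290.4, 103.3]
ee_rot: [-0.127, 0.812, 0.562, -0.086]
force: [-0.3, -1.1, 0.3]
opening: 29.8
```

Run:
```python
from h import *
rep((522.2,-290.7,103.2),69.5,18)
im=read_camera("wrist");cv2.imwrite("pics/z4.png",cv2.resize(im[120:340,200:440],(655,600)))
```

```text
tcp [ 522.7 -290.4  103.3] q [ 0.01  0.6   0.62  1.46 -0.27  1.5   1.88] F [-0.3 -1.1  0.3] open 29.8 t 5.3333
shift [-0.4 -0.4  0.2] turn [ 0.31 -0.24 -0.07]
```

View pics/z4.png

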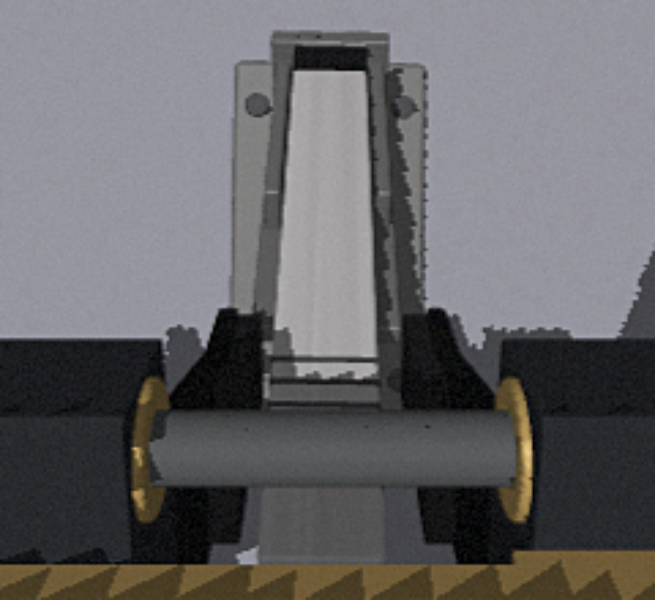

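The fingers sit at 268 and 400 and the bar spans 270–380, so the bar is about 2 mm left of centre and aligned in yaw. I shift and close.

Emit:
servo_tool([
  [[-0.002,0,0,0,0,0,0.025],[0,0,0,0,0,0,0.01],[0,0,0,0,0,0,0.01],[0,0,0,0,0,0,0.01],[0,0,0,0,0,0,0.01],[0,0,0,0,0,0,0.01]],
])

```text
t: 5.88
tcp_pos: [522.1, -292.5, 103.4]
ee_rot: [-0.127, 0.813, 0.562, -0.086]
force: [-0.1, 0.5, -0.5]
opening: 20.3
```

Emit:
servo_tool([
  [[0,-0.004,-0.01,0,0,0,0.01],[0,-0.005,-0.016,0,0,0,0.01],[0,-0.007,-0.02,0,0,0,0.01],[0,-0.007,-0.02,0,0,0,0.01],[0,-0.007,-0.02,0,0,0,0.01],[0,-0.007,-0.02,0,0,0,0.01],[0,0,0,0,0,0,0.01]],
])

```text
t: 6.47
tcp_pos: [517.1, -291.3, 221.5]
ee_rot: [-0.129, 0.812, 0.562, -0.087]
force: [0.2, 0.1, -0.1]
opening: 19.7
```

```bash
python3 -c "
from h import *
rep((508,-150,180),81.7,-27)"
```

```text
tcp [ 517.1 -291.3  221.5] q [ 0.01  0.51  0.66  1.34 -0.22  1.7   1.86] F [ 0.2  0.1 -0.1] open 19.7 t 6.4667
shift [128.8 -42.7  57.8] turn [-44.74   0.83 -12.69]
```

Emit:
servo_tool([
  [[0.016,0,0,-5.6,0,-1.6,0.01],[0.016,0,0,-5.6,0,-1.6,0.01],[0.016,0,0,-5.6,0,-1.6,0.01],[0.016,0,0,-5.6,0,-1.6,0.01],[0.016,0,0,-5.6,0,-1.6,0.01],[0.016,0,0,-5.6,0,-1.6,0.01],[0.016,0,0,-5.6,0,-1.6,0.01],[0.016,0,0,-5.6,0,-1.6,0.01],[0,0,0,0,0,0,0.01]],
])

```text
t: 7.22
tcp_pos: [546.3, -162.4, 208.8]
ee_rot: [0.188, 0.728, 0.642, 0.15]
force: [-2.5, -0.0, -2.4]
opening: 19.8
```

```bash
python3 -c "
from h import *
rep((508,-151,125),81.7,-27.2)"
```

```text
tcp [ 546.3 -162.4  208.8] q [-0.3  -0.24  0.5   2.12  0.14  0.75  1.59] F [-2.5 -0.  -2.4] open 19.8 t 7.2167
shift [  8.1 -73.9  55.5] turn [0.66 0.83 1.25]
```

```bash
python3 -c "
from h import *
rep((585,-151,140),81.7,-27.2)"
```

```text
tcp [ 546.3 -162.4  208.8] q [-0.3  -0.24  0.5   2.12  0.14  0.75  1.59] F [-2.5 -0.  -2.4] open 19.8 t 7.2167
shift [17.9  0.7 77.7] turn [0.66 0.83 1.25]
```

Emit:
servo_tool([
  [[0.003,0,0.013,0.2,0.2,0.2,0.01],[0.003,0,0.013,0.2,0.2,0.2,0.01],[0.003,0,0.013,0.2,0.2,0.2,0.01],[0.003,0,0.013,0,0.2,0.2,0.01],[0.003,0,0.013,0,0,0.2,0.01],[0.003,0,0.013,0,0,0.2,0.01],[0,0,0,0,0,0,0.01]],
])

```text
t: 7.8
tcp_pos: [579.2, -149.2, 134.6]
ee_rot: [0.174, 0.736, 0.636, 0.153]
force: [-0.6, 0.6, -1.7]
opening: 19.8
```

Run:
```python
from h import *
rep((587,-151,120),81.7,-27.2)
s=sensors.read_state();c=calibration("scene");im=read_camera("scene");cv2.imwrite("pics/s5.png",im)
g=s["tcp_pos"]-19*rot(s).as_matrix()[:,2];print("grasp",g)
p=proj(c,g);print(p,proj(c,g+[0,0,35]),proj(c,g-[0,0,115]))
x,y=int(p[0]),int(p[1])
cv2.imwrite("pics/z5.png",cv2.resize(im[y-50:y+90,x-80:x+80],(685,600),interpolation=cv2.INTER_CUBIC));print(x-80,y-50)
```

```text
tcp [ 579.2 -149.2  134.6] q [-0.34 -0.06  0.57  2.13 -0.02  0.59  1.67] F [-0.6  0.6 -1.7] open 19.8 t 7.8
shift [-0.7  0.6 16.6] turn [-0.46 -0.2  -0.14]
grasp [ 570.75276375 -148.08171579  151.52041474]
[348.40142991 177.02445197] [349.32626418 165.11676571] [345.66994612 212.19362009]
268 127
```

View pics/z5.png

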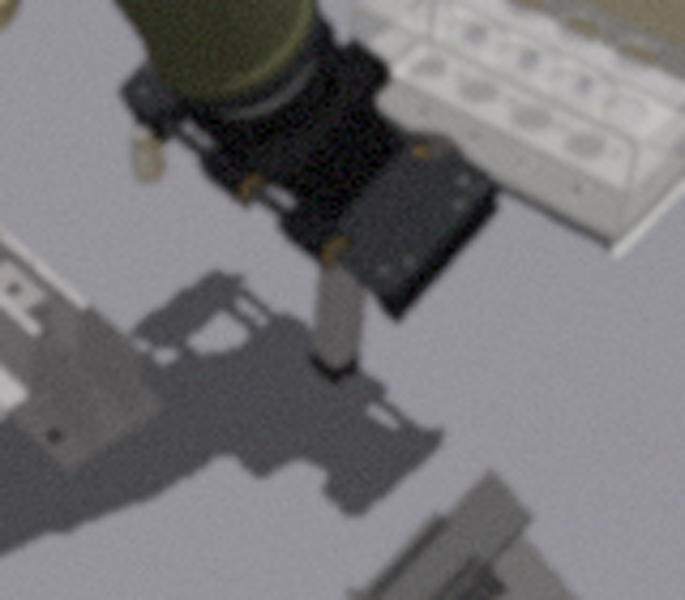

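The bar hangs upright with its foot at px (346,213), within 1 px of the prediction and about 36 mm up. Lowering.

Emit:
servo_tool([
  [[0,-0.0045,0.009,-0.4,-0.2,0,0.01],[0,-0.0045,0.009,0,0,0,0.01],[0,-0.0045,0.009,0,0,0,0.01],[0,0,0,0,0,0,0.01]],
])

```text
t: 8.18
tcp_pos: [580.0, -151.8, 106.3]
ee_rot: [0.178, 0.737, 0.634, 0.154]
force: [-1.2, 1.0, -0.9]
opening: 20.3
```

Emit:
servo_tool([
  [[0,-0.001,0.002,0,0,0,0.01],[0,-0.001,0.002,0,0,0,0.01]],
])

```text
t: 8.35
tcp_pos: [580.2, -152.4, 102.2]
ee_rot: [0.178, 0.737, 0.634, 0.154]
force: [-0.0, 0.0, -2.5]
opening: 19.3
```

Emit:
servo_tool([
  [[0,-0.0008,0.0015,0,0,0,0.01],[0,-0.0005,0.001,0,0,0,0.01]],
])

```text
t: 8.52
tcp_pos: [580.5, -152.7, 99.7]
ee_rot: [0.179, 0.737, 0.633, 0.155]
force: [-0.3, 1.1, -0.5]
opening: 19.6
```

Emit:
servo_tool([
  [[0,-0.0005,0.001,0,0,0,0.01],[0,0,0,0,0,0,0.01]],
])

```text
t: 8.68
tcp_pos: [580.8, -152.7, 98.9]
ee_rot: [0.179, 0.737, 0.633, 0.155]
force: [0.2, 1.1, -1.9]
opening: 19.4
```

Emit:
servo_tool([
  [[0,-0.0005,0.001,0,0,0,0.01],[0,-0.0005,0.001,0,0,0,0.01],[0,0,0,0,0,0,0.01]],
])

```text
t: 8.93
tcp_pos: [581.9, -152.8, 98.0]
ee_rot: [0.18, 0.736, 0.633, 0.156]
force: [0.1, 0.7, -1.0]
opening: 19.7
```

Emit:
servo_tool([
  [[0,-0.0005,0.001,0,0,0,0.01],[0,-0.0005,0.001,0,0,0,0.01],[0,0,0,0,0,0,0.01]],
])

```text
t: 9.18
tcp_pos: [583.7, -152.9, 98.0]
ee_rot: [0.181, 0.736, 0.633, 0.157]
force: [0.7, 1.0, -1.8]
opening: 19.7
```

TCP height holds at 98 mm, so the grasp is 115 mm up and the foot is on the table. Releasing.

Emit:
servo_tool([
  [[0,0,0,0,0,0,0.024],[0,0,0,0,0,0,0.03],[0,0,0,0,0,0,0.06],[0,0,0,0,0,0,0.06],[0,0,0,0,0,0,0.06],[0,0,0,0,0,0,0.06],[0,0,0,0,0,0,0.06]],
])

```text
t: 9.77
tcp_pos: [584.5, -153.1, 98.4]
ee_rot: [0.182, 0.736, 0.633, 0.158]
force: [-0.6, 0.3, 0.2]
opening: 55.0
```

Emit:
servo_tool([
  [[0,0,-0.015,0,0,0,0.075],[0,0,-0.02,0,0,0,0.075],[0,0,-0.025,0,0,0,0.075],[0,0,-0.03,0,0,0,0.075],[0,0,-0.03,0,0,0,0.075],[0,0,-0.01,0,0,0,0.075],[0,0,0,0,0,0,0.075]],
])

```text
t: 10.35
tcp_pos: [520.7, -143.8, 217.1]
ee_rot: [0.182, 0.736, 0.633, 0.155]
force: [-1.0, 0.2, -0.7]
opening: 74.5
```

Run:
```python
from h import *
rep((577,-152,200),81.7,0)
s=sensors.read_state();c=calibration("scene");im=read_camera("scene");cv2.imwrite("pics/s6.png",im)
for z in(0,150):print(proj(c,(576,-151.5,z)))
cw=calibration("wrist");w=read_camera("wrist");cv2.imwrite("pics/w6.png",w)
for z in(0,150):print(proj(cw,(576,-151.5,z)))
o=np.zeros((500,800,3),np.uint8);o[:,:380]=cv2.resize(im[110:250,290:396],(380,500));o[:,380:]=cv2.resize(w[:300,180:432],(420,500));cv2.imwrite("pics/z6.png",o)
```

```text
tcp [ 520.7 -143.8  217.1] q [-0.19 -0.3   0.38  2.15  0.13  0.79  1.55] F [-1.   0.2 -0.7] open 74.5 t 10.35
shift [ 0.3 42.5 41.6] turn [27.65  0.14 -0.27]
[347.30938839 221.68651387]
[351.0427875  176.96328577]
[323.02289583 135.50319252]
[323.56026716 227.76928623]
```

View pics/z6.png

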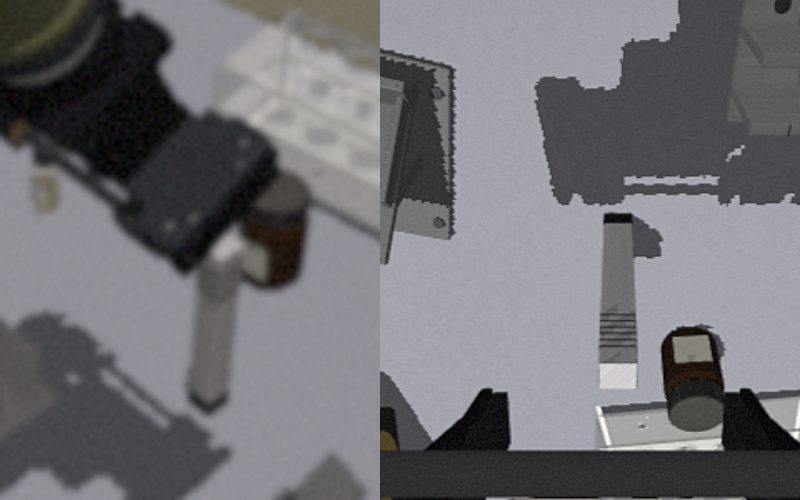

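The bar stands upright and free, with its top at wrist px (323,225) as predicted. Straightening the tool above it.

Emit:
servo_tool([
  [[0,0.008,0,5.6,0,0,0.075],[0,0.01,0,5.6,0,0,0.075],[0,0.01,0,5.6,0,0,0.075],[0,0.01,0,5.6,0,0,0.075],[0,0.01,0,5.3,0,0,0.075],[0,0,0,0,0,0,0.075],[0,0,0,0,0,0,0.075]],
])

```text
t: 11.03
tcp_pos: [558.7, -150.0, 211.0]
ee_rot: [-0.017, 0.758, 0.651, -0.019]
force: [0.0, 0.5, 0.4]
opening: 74.9
```

Run:
```python
from h import *
rep((576,-151.5,88),81.7,0)
s=sensors.read_state();c=calibration("wrist");im=read_camera("wrist");cv2.imwrite("pics/w7.png",im)
K=[proj(c,(576+a*.99+b*.144,-151.5-a*.144+b*.99,150)).round(0) for a,b in((-10,-10),(-10,10),(10,10),(10,-10))];print(K)
# bar top face: bright region near the prediction
p=np.mean(K,0).astype(int);g=cv2.cvtColor(im,cv2.COLOR_BGR2GRAY)[p[1]-40:p[1]+40,p[0]-40:p[0]+40]
m=(g>205).astype(np.uint8);n,l,st,ce=cv2.connectedComponentsWithStats(m)
for i in range(1,n):
    if st[i,4]>60:
        q=ce[i]+p-40;print(st[i],q,ray(c,q,150).round(1))
print(p,np.percentile(g,[50,90,99]))
```

```text
tcp [ 558.7 -150.   211. ] q [-0.21  0.23  0.49  1.62 -0.09  1.37  1.71] F [0.  0.5 0.4] open 74.9 t 11.0333
shift [  2.   23.6 121.9] turn [-2.94  0.38 -0.37]
[array([312., 230.]), array([337., 230.]), array([337., 254.]), array([312., 254.])]
[324 242] [ 78. 160. 171.]
```

Emit:
servo_tool([
  [[0.001,0.009,0,-1.5,0.2,-0.2,0.075],[0.001,0.008,0,-1.4,0.2,-0.2,0.075],[0,0,0.01,0,0,0,0.075],[0,0,0.012,0,0,0,0.075],[0,0,0,0,0,0,0.075]],
])

```text
t: 11.5
tcp_pos: [572.2, -149.4, 187.3]
ee_rot: [0.001, 0.756, 0.654, 0.003]
force: [-0.5, 0.4, -0.6]
opening: 74.9
```

Run:
```python
from h import *
rep((576,-151.5,88),81.7,0)
c=calibration("wrist");g=cv2.cvtColor(read_camera("wrist"),cv2.COLOR_BGR2GRAY)
print(proj(c,(576,-151.5,150)),proj(c,(566,-151.5,0)))
for y in (180,200,220,235):print(y,g[y,290:360:2])
```

```text
tcp [ 572.2 -149.4  187.3] q [-0.2   0.22  0.48  1.67 -0.11  1.27  1.73] F [-0.5  0.4 -0.6] open 74.9 t 11.5
shift [-1.9  3.5 99.3] turn [ 0.32 -0.23  0.02]
[320.45876657 233.79886876] [318.97291188 176.3711494 ]
180 [111 180  78  79  80  75  78  77  78  75  92 104  86  88  96 100  99 101
 100  97  79  78 116 168 166 167 163 166 168 167 163 165 168 167 163]
200 [78 76 78 74 79 78 78 76 77 85 88 83 85 88 87 85 86 85 87 92 89 73 77 79
 81 77 82 77 77 81 80 78 78 76 81]
220 [ 77  77  80  79  80  81  76  75 102  97  99 101 102  97  98  94  98  96
  96 101  99  98  75  78  81  76  79  78  79  77  78  82  80  77  77]
235 [ 78  75  79  81  75  76  80  74  96  97 100  92  99  95  97  99  96 101
  95  96 103  95  76  78  81  74  76  79  78  74  78  71  79  82  79]
```

Emit:
servo_tool([
  [[-0.001,0.002,0.016,0,0,0,0.075],[-0.001,0.002,0.016,0,0,0,0.075],[0,0,0.016,0,0,0,0.075],[0,0,0.016,0,0,0,0.075],[0,0,0,0,0,0,0.075]],
])

```text
t: 11.97
tcp_pos: [576.8, -152.4, 128.5]
ee_rot: [0.004, 0.757, 0.654, 0.008]
force: [-1.2, 1.0, 0.1]
opening: 75.2
```

```bash
python3 -c "
from h import *
rep((576,-152,88),81.7,0)"
```

```text
tcp [ 576.8 -152.4  128.5] q [-0.19  0.27  0.48  1.74 -0.15  1.15  1.76] F [-1.2  1.   0.1] open 75.2 t 11.9667
shift [ 0.  -1.5 40.5] turn [ 0.98 -0.43 -0.07]
```

Emit:
servo_tool([
  [[0,-0.001,0.014,0.5,-0.2,0,0.06],[0,0,0.013,0.5,-0.2,0,0.05],[0,0,0.012,0,0,0,0.04],[0,0,0,0,0,0,0.03],[0,0,0,0,0,0,0.03],[0,0,0,0,0,0,0.03],[0,0,0,0,0,0,0.03]],
])

```text
t: 12.55
tcp_pos: [577.2, -152.4, 89.6]
ee_rot: [0.001, 0.757, 0.654, 0.001]
force: [1.1, -0.4, 0.4]
opening: 36.6
```

```bash
python3 -c "
from h import *
rep((576,-152,88),81.7,0)
g=cv2.cvtColor(read_camera('wrist'),cv2.COLOR_BGR2GRAY)
for y in (190,205,220):print(y,g[y,276:366:2])"
```

```text
tcp [ 577.2 -152.4   89.6] q [-0.18  0.33  0.47  1.76 -0.16  1.09  1.77] F [ 1.1 -0.4  0.4] open 36.6 t 12.55
shift [ 0.2 -1.2  1.6] turn [ 0.14 -0.03 -0.08]
190 [180 180 183 183 182 183 183 192 178  85  86  88  86  85  90  87  83  84
  88  91  85  92  88  91  80 131 191 185 188 185 184 186 186 184 184 183
 180 185 188 179 184 182 187 186 183]
205 [ 84  86 129  92  88  92  95  83  87  88  86  86  89  89  83  83  88  96
  97  97  96  96  96  96  97  97  98  92  99 101  89  91  92  85  86  86
  87  89  91  87  93  89  85  88  90]
220 [ 89  89  88  88  85  85  92  90  87  83  81  88  85  89  88  88  98 102
  99  98  95 101  98  97  97 102  93  95  98 100  94  90  89  88  88  87
  88  85  91  86  82  89  89  86  90]
```

Emit:
servo_tool([
  [[0,0,0.001,0,0,0,0.025],[0,0,0,0,0,0,0.01],[0,0,0,0,0,0,0.01],[0,0,0,0,0,0,0.01],[0,0,0,0,0,0,0.01],[0,0,0,0,0,0,0.01],[0,0,0,0,0,0,0.01]],
])

```text
t: 13.18
tcp_pos: [577.9, -152.6, 89.9]
ee_rot: [0.002, 0.757, 0.653, 0.002]
force: [-0.7, 0.7, 0.0]
opening: 19.8
```

Emit:
servo_tool([
  [[0,0,-0.015,0,0,0,0.01],[0,0,-0.03,0,0,0,0.01],[0,0,-0.03,0,0,0,0.01],[0,0,-0.03,0,0,0,0.01],[0,0,0,0,0,0,0.01]],
])

```text
t: 13.6
tcp_pos: [574.6, -152.1, 195.3]
ee_rot: [-0.002, 0.757, 0.653, -0.001]
force: [1.5, -0.8, 0.3]
opening: 20.0
```

```bash
python3 -c "
from h import *
rep((483,-25,195),81.7,0)"
```

```text
tcp [ 574.6 -152.1  195.3] q [-0.2   0.23  0.49  1.65 -0.11  1.29  1.73] F [ 1.5 -0.8  0.3] open 20.0 t 13.6
shift [ 112.3 -109.2    0.7] turn [-0.23 -0.01 -0.12]
```

Emit:
servo_tool([
  [[0.014,-0.014,0,0,0,0,0.01],[0.016,-0.016,0,0,0,0,0.01],[0.02,-0.02,0,0,0,0,0.01],[0.02,-0.02,0,0,0,0,0.01],[0.02,-0.02,0,0,0,0,0.01],[0.02,-0.018,0,0,0,0,0.01],[0,0,0,0,0,0,0.01],[0,0,0,0,0,0,0.01]],
])

```text
t: 14.27
tcp_pos: [480.5, -24.9, 195.1]
ee_rot: [0.001, 0.758, 0.652, -0.0]
force: [0.5, -1.0, -1.2]
opening: 20.0
```

Run:
```python
from h import *
rep((483,-25,195),81.7,0)
c=calibration("wrist");im=read_camera("wrist");cv2.imwrite("pics/w8.png",im)
s=sensors.read_state();R=rot(s).as_matrix();g=s["tcp_pos"]-19*R[:,2]
print("foot",g-108*np.r_[0,0,1],proj(c,g-[0,0,108]))
for n,X in(("clip",(502,127,68)),("front",(493,44,54)),("rear",(487,2.5,54)),("ctr66",(483,-25,66))):print(n,proj(c,X))
cv2.imwrite("pics/z8.png",cv2.resize(im[60:320,200:520],(738,600),interpolation=cv2.INTER_CUBIC))
```

```text
tcp [480.5 -24.9 195.1] q [-0.38 -0.04  0.37  1.91  0.02  1.27  1.4 ] F [ 0.5 -1.  -1.2] open 20.0 t 14.2667
shift [0.2 2.5 0.1] turn [ 0.05  0.1  -0.33]
foot [480.47663451 -24.44283898 105.99960668] [323.20522154 206.64060107]
clip [478.12750366 193.95285918]
front [390.20901457 193.71767475]
rear [349.64803753 193.95324477]
ctr66 [322.82896047 197.1861325 ]
```

View pics/z8.png

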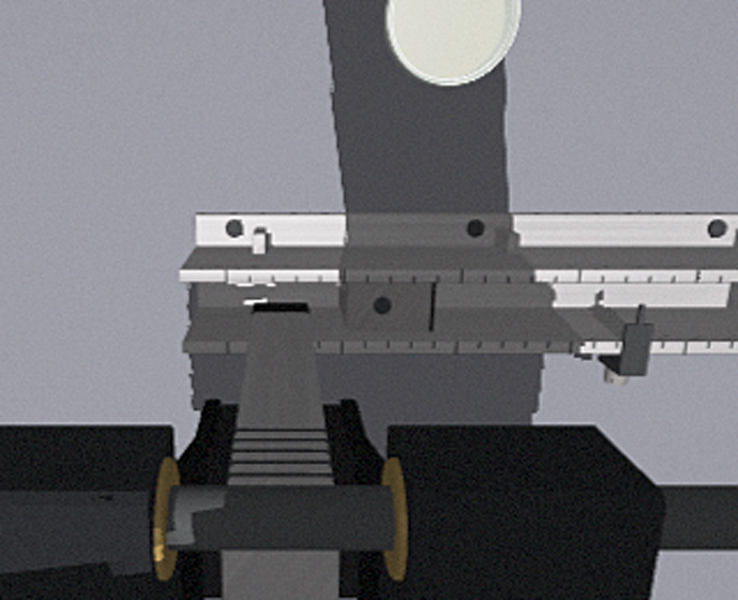

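Front line at px (387.5,193), clip tip at (477.8,193), slot inner wall edges at rows 182.7 and 207.8, bar's front lower edge at row ~191 and columns 309–333.5.

Run:
```python
from h import *
c=calibration("wrist")
e=np.r_[.144,.9896];g=np.r_[.9896,-.144]
Z=lambda x,y:(200+(x+.5)/2.307-.5,60+(y+.5)/2.307-.5)
def sn(n,x,y,z):
    p=ray(c,Z(x,y),z)[:2];print(n,"s",(p@e).round(1),"n",(p@g).round(1))
sn("clip",641,305,68);sn("front",432,307,54);sn("stoprear",343,300,54)
for x in(200,420,640):sn("far in",x,283,66)
sn("near in L",200,341,66);sn("near in M",420,341,66);sn("near 560",560,341,66)
sn("footL",252,302,105.2);sn("footR",308,302,105.2)
p=np.r_[480.5,-24.9];print("tcp s,n",p@e,p@g)
```

```text
clip s 197.6 n 476.2
front s 111.6 n 480.3
stoprear s 71.7 n 476.8
far in s 9.6 n 466.0
far in s 103.2 n 466.5
far in s 196.9 n 467.1
near in L s 8.6 n 491.9
near in M s 104.5 n 492.4
near 560 s 165.6 n 492.8
footL s 33.3 n 464.6
footR s 54.1 n 464.7
tcp s,n 44.550959999999996 479.08840000000004
```

Emit:
servo_tool([
  [[0,0.002,0.012,0,0,-0.2,0.01],[0,0.0023,0.015,0,0,-0.2,0.01],[0,0,0,0,0,0,0.01],[0,0,0,0,0,0,0.01]],
])

```text
t: 14.65
tcp_pos: [486.9, -28.4, 167.8]
ee_rot: [0.002, 0.757, 0.653, 0.0]
force: [0.1, 0.1, -1.3]
opening: 19.3
```

Run:
```python
from h import *
rep((483,-25,195),81.7,0)
s=sensors.read_state();p=s["tcp_pos"]
e=np.r_[.144,.9896];g=np.r_[.9896,-.144];zf=p[2]+19-108.9
print("tcp s,n",p[:2]@e,p[:2]@g,"foot z",zf)
c=calibration("wrist");im=read_camera("wrist");cv2.imwrite("pics/w9.png",im)
G=cv2.cvtColor(im,cv2.COLOR_BGR2GRAY)
uv=proj(c,np.r_[p[:2]-4.4*g,zf]);x=int(uv[0]);print(uv)
for xx in (x-25,x,x+4):print(xx,list(zip(range(175,225),G[175:225,xx].tolist())))
for y in(186,190,193,205):
    print(y,[(k,round(float(ray(c,(x,y),k)[:2]@g),1)) for k in(66,zf)])
```

```text
tcp [486.9 -28.4 167.8] q [-0.38  0.    0.38  1.93  0.    1.21  1.43] F [ 0.1  0.1 -1.3] open 19.3 t 14.65
shift [  2.7  -4.3 -27.2] turn [ 0.14  0.11 -0.17]
tcp s,n 42.03621296730814 485.9099956479412 foot z 77.92380212421975
[322.71859613 201.50118537]
297 [(175, 172), (176, 209), (177, 204), (178, 194), (179, 180), (180, 176), (181, 140), (182, 229), (183, 224), (184, 223), (185, 241), (186, 106), (187, 97), (188, 98), (189, 101), (190, 102), (191, 99), (192, 96), (193, 86), (194, 82), (195, 85), (196, 79), (197, 76), (198, 85), (199, 80), (200, 84), (201, 82), (202, 79), (203, 84), (204, 82), (205, 80), (206, 86), (207, 81), (208, 84), (209, 83), (210, 98), (211, 89), (212, 95), (213, 90), (214, 92), (215, 71), (216, 79), (217, 74), (218, 78), (219, 72), (220, 74), (221, 82), (222, 75), (223, 77), (224, 77)]
322 [(175, 191), (176, 239), (177, 228), (178, 226), (179, 216), (180, 218), (181, 126), (182, 98), (183, 100), (184, 93), (185, 99), (186, 102), (187, 100), (188, 98), (189, 102), (190, 108), (191, 42), (192, 9), (193, 8), (194, 8), (195, 68), (196, 86), (197, 89), (198, 77)
[... 386 characters left out ...]
), (183, 102), (184, 97), (185, 102), (186, 99), (187, 99), (188, 98), (189, 104), (190, 114), (191, 39), (192, 10), (193, 13), (194, 10), (195, 67), (196, 82), (197, 86), (198, 85), (199, 79), (200, 80), (201, 85), (202, 81), (203, 82), (204, 82), (205, 85), (206, 84), (207, 84), (208, 81), (209, 82), (210, 78), (211, 83), (212, 86), (213, 87), (214, 82), (215, 81), (216, 80), (217, 82), (218, 83), (219, 83), (220, 82), (221, 82), (222, 85), (223, 85), (224, 76)]
186 [(66, 470.6), (np.float64(77.92380212421975), 467.7)]
190 [(66, 474.3), (np.float64(77.92380212421975), 471.2)]
193 [(66, 477.0), (np.float64(77.92380212421975), 473.9)]
205 [(66, 488.3), (np.float64(77.92380212421975), 484.7)]
```

Emit:
servo_tool([
  [[0,-0.0028,0,0,0,-0.1,0.01],[0,0,0,0,0,0,0.01],[0,0,0,0,0,0,0.01]],
])

```text
t: 14.95
tcp_pos: [484.6, -29.3, 169.0]
ee_rot: [0.002, 0.758, 0.653, 0.0]
force: [0.0, 0.0, -0.8]
opening: 19.8
```

```bash
cat >> h.py <<'E'
e=np.r_[.144,.9896];g=np.r_[.9896,-.144]
def st(l=108.9):
    s=sensors.read_state();p=s["tcp_pos"];F=s["force"];R=rot(s).as_matrix()
    print("s %.1f n %.1f footz %.1f | Fs %.1f Fn %.1f Fz %.1f | open %.1f t %.2f"%(p[:2]@e,p[:2]@g,p[2]+19-l,F[:2]@e,F[:2]@g,F[2],s["opening"],s["t"]),"tilt x,y",np.degrees([R[0,2],R[1,2]]).round(2),"az",np.degrees(np.arctan2(R[1,0],R[0,0])).round(2))
E
python3 - <<'E'
from h import *
st()
c=calibration("wrist");G=cv2.cvtColor(read_camera("wrist"),cv2.COLOR_BGR2GRAY)
print([(y,int(G[y,323])) for y in range(170,200)])
print(ray(c,(323,181),66)[:2]@g,ray(c,(323,188),78)[:2]@g)
E
```

```text
s 40.8 n 483.8 footz 79.1 | Fs 0.0 Fn 0.0 Fz -0.8 | open 19.8 t 14.95 tilt x,y [ 0.17 -0.15] az 81.5
[(170, 97), (171, 97), (172, 99), (173, 98), (174, 97), (175, 93), (176, 84), (177, 198), (178, 237), (179, 229), (180, 227), (181, 216), (182, 224), (183, 109), (184, 102), (185, 95), (186, 99), (187, 102), (188, 99), (189, 106), (190, 115), (191, 37), (192, 5), (193, 11), (194, 0), (195, 70), (196, 83), (197, 80), (198, 87), (199, 80)]
464.2563931657046 467.7218831793827
```

Emit:
servo_tool([
  [[0,-0.001,0.01,0,0,0,0.01],[0,0,0.012,0,0,0,0.01],[0,0,0,0,0,0,0.01]],
])

```text
t: 15.25
tcp_pos: [484.6, -29.1, 147.0]
ee_rot: [0.003, 0.758, 0.653, 0.002]
force: [-0.0, 0.2, -1.1]
opening: 20.2
```

```bash
python3 -c "
from h import *
st()"
```

```text
s 41.0 n 483.8 footz 57.1 | Fs 0.2 Fn -0.1 Fz -1.1 | open 20.2 t 15.25 tilt x,y [ 0.37 -0.11] az 81.5
```

Emit:
servo_tool([
  [[0,-0.0015,0.012,0.2,0.2,0,0.01],[0,0,0.012,0,0,0,0.01],[0,0,0.012,0,0,0,0.01],[0,0,0,0,0,0,0.01]],
])

```text
t: 15.58
tcp_pos: [482.8, -28.5, 108.1]
ee_rot: [-0.0, 0.757, 0.653, 0.002]
force: [0.2, 0.4, -0.6]
opening: 20.0
```

```bash
python3 -c "
from h import *
st()"
```

```text
s 41.3 n 481.9 footz 18.2 | Fs 0.4 Fn 0.1 Fz -0.6 | open 20.0 t 15.58 tilt x,y [0.2  0.17] az 81.53
```

Emit:
servo_tool([
  [[0.004,0.001,0.003,0,0,0,0.01],[0.005,0,0.001,0,0,0,0.01],[0.005,0,0,0,0,0,0.01],[0.004,0,0,0,0,0,0.01],[0,0,0,0,0,0,0.01]],
])

```text
t: 16.0
tcp_pos: [487.2, -8.6, 104.2]
ee_rot: [-0.0, 0.757, 0.653, 0.003]
force: [0.4, 0.2, -0.8]
opening: 19.7
```

```bash
python3 -c "
from h import *
st()"
```

```text
s 61.6 n 483.3 footz 14.3 | Fs 0.2 Fn 0.4 Fz -0.8 | open 19.7 t 16.00 tilt x,y [0.21 0.21] az 81.53
```

Emit:
servo_tool([
  [[0.004,0,0,0,0,0,0.01],[0.004,0,0,0,0,0,0.01],[0.004,0,0,0,0,0,0.01],[0.004,0,0,0,0,0,0.01]],
])

```text
t: 16.33
tcp_pos: [487.9, -5.5, 104.7]
ee_rot: [0.006, 0.758, 0.652, -0.006]
force: [-1.8, -8.0, -0.5]
opening: 19.7
```

```bash
python3 -c "
from h import *
st()"
```

```text
s 64.8 n 483.7 footz 14.8 | Fs -8.2 Fn -0.6 Fz -0.5 | open 19.7 t 16.33 tilt x,y [-0.02 -0.96] az 81.38
```

Emit:
servo_tool([
  [[0.006,0,0,0,0.8,0,0.01],[0.007,0,0,0,0.8,0,0.01],[0.007,0,0,0,0.8,0,0.01],[0.007,0,0,0,0.8,0,0.01]],
])

```text
t: 16.67
tcp_pos: [488.3, -4.7, 104.5]
ee_rot: [-0.001, 0.76, 0.649, -0.0]
force: [-2.3, -14.3, 0.5]
opening: 19.8
```

```bash
cat >> h.py <<'E'
def look(fn="pics/lk.png"):
    st();c=calibration("wrist");im=read_camera("wrist");cv2.imwrite(fn,im)
    G=cv2.cvtColor(im,cv2.COLOR_BGR2GRAY).astype(int)
    k=lambda sv,z,n=479.2:proj(c,np.r_[sv*e+n*g,z])
    # profile along travel on the stop top, rectified: 0.5 mm per sample, over n 474..484
    S=np.arange(40,215,.5);m=np.array([[k(v,54,n) for v in S] for n in(470,471.5,473,474.5)],np.float32)
    pr=cv2.remap(G.astype(np.float32),m[...,0],m[...,1],cv2.INTER_LINEAR)
    return S,np.median(pr,0),c,G
E
python3 - <<'E'
from h import *
S,p,c,G=look("pics/lk1.png")
print([(float(a),int(b)) for a,b in zip(S[60:200],p[60:200])])
E
```

```text
s 65.6 n 483.9 footz 14.6 | Fs -14.5 Fn -0.3 Fz 0.5 | open 19.8 t 16.67 tilt x,y [-0.08  0.07] az 80.98
[(70.0, 83), (70.5, 83), (71.0, 83), (71.5, 83), (72.0, 83), (72.5, 86), (73.0, 84), (73.5, 83), (74.0, 84), (74.5, 80), (75.0, 79), (75.5, 80), (76.0, 82), (76.5, 83), (77.0, 83), (77.5, 83), (78.0, 82), (78.5, 80), (79.0, 81), (79.5, 81), (80.0, 82), (80.5, 81), (81.0, 81), (81.5, 81), (82.0, 83), (82.5, 83), (83.0, 83), (83.5, 81), (84.0, 81), (84.5, 81), (85.0, 81), (85.5, 81), (86.0, 81), (86.5, 81), (87.0, 81), (87.5, 81), (88.0, 82), (88.5, 80), (89.0, 80), (89.5, 80), (90.0, 79), (90.5, 78), (91.0, 78), (91.5, 78), (92.0, 77), (92.5, 79), (93.0, 78), (93.5, 79), (94.0, 81), (94.5, 80), (95.0, 80), (95.5, 81), (96.0, 81), (96.5, 82), (97.0, 82), (97.5, 80), (98.0, 81), (98.5, 81), (99.0, 81), (99.5, 81), (100.0, 79), (100.5, 78), (101.0, 80), (101.5, 83), (102.0, 84), (102.5, 81), (103.0, 81), (103.5, 83), (104.0, 82), (104.5, 82), (105.0, 82), (105.5, 83), (106.0, 81), (106.5, 82), (107.0, 82), (107.5, 84), (108.0, 85), (108.5, 83), (109.0, 82), (109.5, 82), (110.0, 83), (110.5, 84), (111.0, 82), (111.5, 75), (112.0, 38), (112.5, 17), (113.0, 26), (113.5, 59), (114.0, 86), (114.5, 101), (115.0, 99), (115.5, 98), (116.0, 97), (116.5, 98), (117.0, 98), (117.5, 98), (118.0, 98), (118.5, 97), (119.0, 97), (119.5, 98), (120.0, 98), (120.5, 97), (121.0, 96), (121.5, 97), (122.0, 97), (122.5, 97), (123.0, 99), (123.5, 99), (124.0, 98), (124.5, 97), (125.0, 96), (125.5, 97), (126.0, 97), (126.5, 98), (127.0, 96), (127.5, 96), (128.0, 97), (128.5, 96), (129.0, 94), (129.5, 95), (130.0, 97), (130.5, 97), (131.0, 97), (131.5, 96), (132.0, 96), (132.5, 97), (133.0, 97), (133.5, 96), (134.0, 95), (134.5, 95), (135.0, 98), (135.5, 97), (136.0, 97), (136.5, 96), (137.0, 97), (137.5, 97), (138.0, 97), (138.5, 98), (139.0, 97), (139.5, 97)]
```

Emit:
servo_tool([
  [[0.009,0,0,0,0.7,-0.2,0.01],[0.009,0,0,0,0.7,-0.2,0.01],[0.009,0,0,0,0.7,-0.2,0.01],[0.009,0,0,0,0.7,0,0.01]],
])

```text
t: 17.05
tcp_pos: [489.7, 0.9, 104.4]
ee_rot: [-0.005, 0.761, 0.649, 0.002]
force: [-3.2, -13.9, 1.2]
opening: 19.8
```

```bash
cat >> h.py <<'E'
def line(fn="pics/lk.png"):
    S,p,c,G=look(fn);d=p-cv2.GaussianBlur(p[None].astype(np.float32),(61,1),12)[0]
    i=np.argsort(d)[:6];print("dark minima",[(float(S[k]),int(p[k])) for k in sorted(i)])
E
python3 -c "
from h import *
line()"
```

```text
s 71.4 n 484.5 footz 14.5 | Fs -14.2 Fn -1.1 Fz 1.2 | open 19.8 t 17.05 tilt x,y [-0.23  0.54] az 80.96
dark minima [(118.5, 6), (119.0, 29), (181.5, 96), (182.0, 99), (182.5, 82), (183.0, 108)]
```

Emit:
servo_tool([
  [[0.01,-0.0005,0,0,0.5,-0.3,0.01],[0.01,-0.0005,0,0,0.5,-0.3,0.01],[0.01,-0.0005,0,0,0.5,-0.2,0.01],[0.01,-0.0005,0,0,0.5,-0.2,0.01],[0.01,-0.0005,0,0,0.5,-0.2,0.01],[0.01,-0.0005,0,0,0.5,-0.2,0.01],[0.01,-0.0005,0,0,0.5,-0.2,0.01],[0.01,-0.0005,0,0,0.5,-0.2,0.01]],
])

```text
t: 17.77
tcp_pos: [492.6, 20.7, 104.5]
ee_rot: [-0.001, 0.758, 0.652, -0.005]
force: [-2.4, -14.1, 2.5]
opening: 19.5
```

```bash
python3 -c "
from h import *
line()"
```

```text
s 91.4 n 484.5 footz 14.6 | Fs -14.3 Fn -0.3 Fz 2.5 | open 19.5 t 17.77 tilt x,y [-0.52 -0.23] az 81.42
dark minima [(137.5, 26), (138.0, 15), (138.5, 27), (193.0, 93), (193.5, 93), (194.0, 103)]
```

Emit:
servo_tool([
  [[0.01,-0.0008,0,0,0.6,-0.1,0.01],[0.01,-0.0008,0,0,0.6,-0.1,0.01],[0.01,-0.0008,0,0,0.6,-0.1,0.01],[0.01,-0.0008,0,0,0.6,0,0.01],[0.01,-0.0005,0,0,0.6,0,0.01],[0.01,-0.0005,0,0,0.6,0,0.01],[0.01,-0.0005,0,0,0.6,0,0.01],[0.01,-0.0005,0,0,0.6,0,0.01],[0.01,-0.0005,0,0,0.6,0,0.01],[0.01,-0.0005,0,0,0.6,0,0.01]],
])

```text
t: 18.65
tcp_pos: [496.7, 46.8, 104.3]
ee_rot: [-0.003, 0.766, 0.643, -0.006]
force: [-3.3, -14.1, 3.9]
opening: 19.8
```

```bash
python3 -c "
from h import *
line()"
```

```text
s 117.9 n 484.8 footz 14.4 | Fs -14.4 Fn -1.3 Fz 3.9 | open 19.8 t 18.65 tilt x,y [-0.74 -0.12] az 80.03
dark minima [(65.5, 101), (66.0, 92), (66.5, 98), (67.0, 99), (164.5, 18), (165.0, 20)]
```

Emit:
servo_tool([
  [[0.01,-0.0012,0,-0.2,0.6,-0.5,0.01],[0.01,-0.0012,0,-0.2,0.6,-0.5,0.01],[0.01,-0.0012,0,-0.2,0.6,-0.5,0.01],[0.01,-0.0012,0,-0.1,0.6,-0.4,0.01],[0.01,-0.0008,0,-0.1,0.6,-0.4,0.01],[0.01,-0.0008,0,0,0.6,-0.3,0.01],[0.01,-0.0008,0,0,0.6,-0.3,0.01],[0.01,-0.0008,0,0,0.6,-0.3,0.01]],
])

```text
t: 19.37
tcp_pos: [499.2, 67.4, 104.4]
ee_rot: [0.001, 0.755, 0.655, -0.001]
force: [-2.0, -14.0, 2.4]
opening: 19.8
```

Run:
```python
from h import *
line("pics/w10.png")
c=calibration("wrist");im=cv2.imread("pics/w10.png")
p=proj(c,np.r_[190*e+478*g,60]).astype(int);print(p)
x0,y0=p[0]-50,p[1]-37
cv2.imwrite("pics/z10.png",cv2.resize(im[y0:y0+75,x0:x0+100],(800,600),interpolation=cv2.INTER_CUBIC));print(x0,y0)
```

```text
s 138.6 n 484.3 footz 14.5 | Fs -14.1 Fn 0.0 Fz 2.4 | open 19.8 t 19.37 tilt x,y [ 0.06 -0.18] az 81.89
dark minima [(85.0, 96), (85.5, 97), (86.0, 100), (185.0, 24), (185.5, 11), (186.0, 40)]
[393 217]
343 180
```

View pics/z10.png

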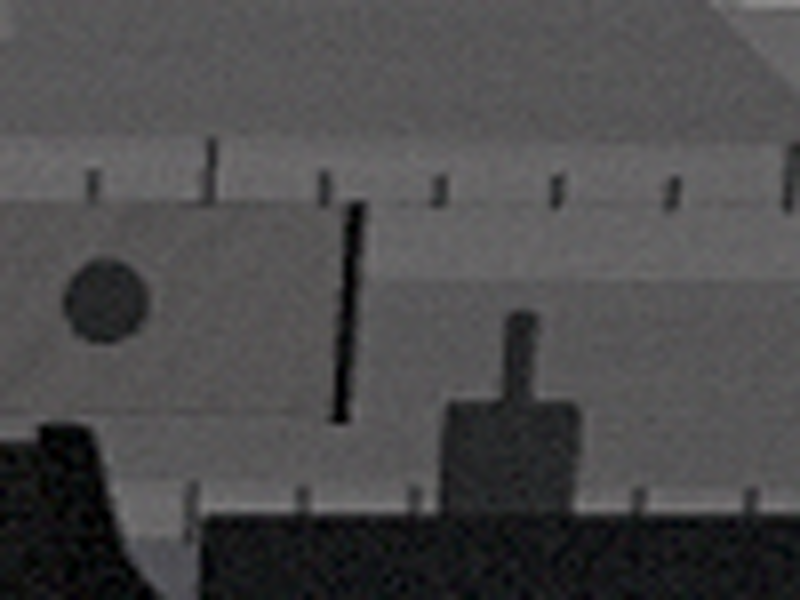

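Clear view: the stop's dark line is at zoom (349,312) with its right edge at 357, and the pointer tip is centred at 522.

Run:
```python
from h import *
c=calibration("wrist")
Z=lambda x,y:(343+(x+.5)/8-.5,180+(y+.5)/8-.5)
for n,x,y,z in(("tip",522,314,68),("tipbase",521,395,68),("line",349,312,54),("edge",357,312,54),("edge far",368,205,54),("edge near",350,420,54)):
    p=ray(c,Z(x,y),z)[:2];print(n,(p@e).round(2),(p@g).round(2))
```

```text
tip 198.03 476.26
tipbase 198.58 483.78
line 186.2 481.12
edge 186.94 481.11
edge far 187.26 470.73
edge near 186.99 491.87
```

Emit:
servo_tool([
  [[0.01,-0.0008,0,0,0.5,0.1,0.01],[0.01,-0.0008,0,0,0.5,0.1,0.01]],
])

```text
t: 19.58
tcp_pos: [499.9, 72.6, 104.4]
ee_rot: [0.002, 0.759, 0.651, -0.002]
force: [-2.3, -12.6, 1.7]
opening: 19.7
```

```bash
python3 -c "
from h import *
line('pics/w11.png')"
```

```text
s 143.8 n 484.3 footz 14.5 | Fs -12.8 Fn -0.4 Fz 1.7 | open 19.7 t 19.58 tilt x,y [-0.02 -0.34] az 81.3
dark minima [(91.5, 91), (92.0, 97), (92.5, 100), (190.0, 29), (190.5, 20), (191.0, 35)]
```

Emit:
servo_tool([
  [[0.01,-0.0005,0,0,0.5,0,0.01]],
])

```text
t: 19.72
tcp_pos: [500.4, 75.3, 104.4]
ee_rot: [0.002, 0.76, 0.65, -0.003]
force: [-2.1, -13.8, 4.1]
opening: 20.0
```

```bash
python3 -c "
from h import *
line('pics/w12.png')"
```

```text
s 146.6 n 484.4 footz 14.5 | Fs -14.0 Fn -0.1 Fz 4.1 | open 20.0 t 19.72 tilt x,y [-0.09 -0.44] az 81.12
dark minima [(94.5, 107), (95.0, 94), (95.5, 99), (192.5, 37), (193.0, 22), (193.5, 29)]
```

Emit:
servo_tool([
  [[0.01,-0.0005,0,0,0.5,0,0.01]],
])

```text
t: 19.85
tcp_pos: [501.0, 78.5, 104.4]
ee_rot: [0.002, 0.761, 0.649, -0.004]
force: [-2.3, -14.6, 4.1]
opening: 19.5
```

Run:
```python
from h import *
line('pics/w13.png')
c=calibration("wrist");im=cv2.imread("pics/w13.png");G=cv2.cvtColor(im,cv2.COLOR_BGR2GRAY).astype(np.float32)
def prof(n,z,S):
    m=np.array([[proj(c,np.r_[v*e+k*g,z]) for v in S] for k in n],np.float32);return np.median(cv2.remap(G,m[...,0],m[...,1],cv2.INTER_LINEAR),0).astype(int)
S=np.arange(192,203,.5)
print("pointer z68",list(zip(S.tolist(),prof((478,479,480),68,S).tolist())))
print("stop z54 n473-475",list(zip(S.tolist(),prof((472,473),54,S).tolist())))
print("stop z54 n484-486",list(zip(S.tolist(),prof((468.5,469.5),54,S).tolist())))
```

```text
s 149.8 n 484.4 footz 14.5 | Fs -14.8 Fn -0.2 Fz 4.1 | open 19.5 t 19.85 tilt x,y [-0.16 -0.5 ] az 80.95
dark minima [(97.5, 92), (98.0, 93), (98.5, 101), (99.0, 101), (196.0, 22), (196.5, 21)]
pointer z68 [(192.0, 83), (192.5, 86), (193.0, 82), (193.5, 59), (194.0, 30), (194.5, 9), (195.0, 34), (195.5, 64), (196.0, 90), (196.5, 88), (197.0, 81), (197.5, 56), (198.0, 29), (198.5, 37), (199.0, 39), (199.5, 46), (200.0, 63), (200.5, 82), (201.0, 89), (201.5, 83), (202.0, 86), (202.5, 85)]
stop z54 n473-475 [(192.0, 81), (192.5, 82), (193.0, 85), (193.5, 85), (194.0, 83), (194.5, 85), (195.0, 86), (195.5, 87), (196.0, 81), (196.5, 56), (197.0, 19), (197.5, 16), (198.0, 36), (198.5, 68), (199.0, 96), (199.5, 102), (200.0, 99), (200.5, 96), (201.0, 97), (201.5, 98), (202.0, 96), (202.5, 96)]
stop z54 n484-486 [(192.0, 99), (192.5, 96), (193.0, 78), (193.5, 64), (194.0, 64), (194.5, 97), (195.0, 102), (195.5, 101), (196.0, 99), (196.5, 101), (197.0, 102), (197.5, 101), (198.0, 101), (198.5, 101), (199.0, 99), (199.5, 99), (200.0, 99), (200.5, 100), (201.0, 101), (201.5, 99), (202.0, 99), (202.5, 102)]
```

The stop's edge is now about 0.5 mm short of the pointer. Backing off at once.

Emit:
servo_tool([
  [[-0.008,0,0,0,0,0,0.01],[-0.012,0,0,0,0.2,0,0.01],[-0.012,0,0,0,0.2,0,0.01],[0,0,0,0,0,0,0.01],[0,0,0,0,0,0,0.01]],
])

```text
t: 20.32
tcp_pos: [496.9, 45.5, 106.0]
ee_rot: [0.001, 0.761, 0.649, -0.0]
force: [0.2, 0.7, -2.0]
opening: 19.8
```

```bash
cat >> h.py <<'E'
def gap(fn):
    st();c=calibration("wrist");im=read_camera("wrist");cv2.imwrite(fn,im);G=cv2.cvtColor(im,cv2.COLOR_BGR2GRAY).astype(np.float32)
    S=np.arange(190,206,.25)
    for nm,n,z in(("ptr",(477.5,478.5,479.5),68),("stop",(471,472,473),54),("stop2",(484,485,486),54)):
        m=np.array([[proj(c,np.r_[v*e+k*g,z]) for v in S] for k in n],np.float32);p=np.median(cv2.remap(G,m[...,0],m[...,1],cv2.INTER_LINEAR),0)
        d=S[p<58];print(nm,d.tolist())
E
python3 -c "
from h import *
gap('pics/w14.png')"
```

```text
s 116.6 n 485.2 footz 16.1 | Fs 0.7 Fn 0.1 Fz -2.0 | open 19.8 t 20.32 tilt x,y [ 0.04 -0.07] az 80.86
ptr [191.5, 191.75, 192.0, 192.25, 192.5, 192.75, 193.0, 196.0, 196.25, 196.5, 196.75, 197.0, 197.25, 197.5, 197.75, 198.0, 198.25, 198.5]
stop [196.75, 197.0, 197.25, 197.5, 197.75, 198.0, 198.25]
stop2 [196.5, 196.75, 197.0, 197.25, 197.5, 197.75, 198.0, 198.25, 201.75, 202.0, 202.25, 202.5, 202.75, 203.0, 203.25, 203.5, 203.75, 204.0, 204.25]
```

Emit:
servo_tool([
  [[0,-0.0015,0,0,0,0,0.01],[0,0,-0.015,0,0,0,0.01],[0,0,-0.03,0,0,0,0.01],[0,0,-0.03,0,0,0,0.01],[0,0,-0.025,0,0,0,0.01],[0,0,0,0,0,0,0.01],[0,0,0,0,0,0,0.01]],
])

```text
t: 20.95
tcp_pos: [496.5, 52.2, 209.8]
ee_rot: [0.002, 0.758, 0.652, 0.002]
force: [-0.6, 0.5, -1.1]
opening: 19.6
```

```bash
python3 -c "
from h import *
gap('pics/w15.png'); rep((545,-150,200),81.7,0)
c=calibration('top')"
```

```text
s 123.2 n 483.9 footz 119.9 | Fs 0.4 Fn -0.7 Fz -1.1 | open 19.6 t 20.95 tilt x,y [ 0.29 -0.06] az 81.34
ptr [193.25, 193.5, 193.75, 194.0, 194.25, 194.5, 194.75, 195.0, 195.25, 196.25, 196.5, 196.75, 197.0, 197.25, 197.5, 197.75, 198.0, 198.25, 198.5]
stop [196.75, 197.0, 197.25, 197.5, 197.75, 198.0, 198.25, 198.5]
stop2 [196.75, 197.0, 197.25, 197.5, 197.75, 198.0, 198.25, 198.5, 198.75, 200.0, 200.25, 200.5, 200.75, 201.0, 201.25, 201.5, 201.75, 202.0]
tcp [496.9  52.4 210. ] q [-0.47 -0.    0.31  1.85  0.    1.29  1.26] F [ 0.7  0.7 -1.1] open 20.1 t 21.0
shift [-192.8   78.    10.4] turn [ 0.34 -0.01 -0.35]
```

The edge measures 0–1 mm from the pointer, within camera error. Carrying the bar to the open worktop.

Emit:
servo_tool([
  [[-0.014,0.005,0,0,0,0,0.01],[-0.022,0.009,0,0,0,0,0.01],[-0.028,0.011,0,0,0,0,0.01],[-0.028,0.011,0,0,0,0,0.01],[-0.028,0.011,0,0,0,0,0.01],[-0.028,0.011,0,0,0,0,0.01],[-0.025,0.011,0,0,0,0,0.01],[-0.015,0.007,0,0,0,0,0.01],[0,0,0,0,0,0,0.01],[0,0,0,0,0,0,0.01]],
])

```text
t: 21.83
tcp_pos: [539.8, -145.3, 194.6]
ee_rot: [-0.005, 0.754, 0.656, -0.006]
force: [-0.1, 0.4, -1.2]
opening: 19.9
```

Emit:
servo_tool([
  [[0,0,0.015,0,0,0,0.01],[0,0,0.02,0,0,0,0.01],[0,0,0.02,0,0,0,0.01],[0,0,0.015,0,0,0,0.01],[0,0,0.01,0,0,0,0.01],[0,0,0,0,0,0,0.01]],
])

```text
t: 22.33
tcp_pos: [536.2, -135.3, 107.0]
ee_rot: [-0.009, 0.751, 0.66, -0.007]
force: [-1.9, 0.2, -0.5]
opening: 20.0
```

```bash
python3 -c "
from h import *
st();rep((545,-150,90),81.7,0)
s=sensors.read_state();R=rot(s).as_matrix();b=s['tcp_pos']-19*R[:,2];b[:2]-=4*g
for nm in('scene','top'):
    c=calibration(nm);im=read_camera(nm);cv2.imwrite('pics/b_%s.png'%nm,im)
    f=proj(c,b-[0,0,108.9]);t=proj(c,b-[0,0,30]);print(nm,f,t)
    if nm=='scene':
        G=cv2.cvtColor(im,cv2.COLOR_BGR2GRAY)
        for k in range(0,8):
            y=int(f[1])+6-k*4;print(y,G[y,int(f[0])-14:int(f[0])+16])
"
```

```text
s -56.7 n 550.1 footz 17.1 | Fs -0.1 Fn -1.9 Fz -0.5 | open 20.0 t 22.33 tilt x,y [-1.26  0.27] az 82.59
tcp [ 536.2 -135.3  107. ] q [-0.23  0.23  0.49  1.83 -0.12  1.13  1.74] F [-1.9  0.2 -0.5] open 20.0 t 22.3333
shift [-13.4  11.   16.7] turn [-1.28 -0.09  0.89]
scene [331.10509819 224.11125879] [332.11346715 201.25693669]
230 [144 145 144 142 144 145 145 144 141 130 116  95  85  75  73  78  72  73
  69  74  75  79  81  79  72  73  71  71  73  74]
226 [145 143 142 143 142 142 143 138 120  92  61  47  22  28  34  31  30  30
  48  61  70  74  69  68  64  72  71  72  75  73]
222 [141 140 141 131 116  93  82  70  58  48  61  66  81  85  88  86  83  83
  73  60  59  64  71  69  70  72  74  72  76  74]
218 [67 69 70 75 72 70 71 72 76 84 88 87 81 84 90 89 86 87 82 81 82 77 74 70
 63 73 73 74 74 69]
214 [72 74 73 72 73 70 66 74 77 82 85 83 85 86 85 83 85 85 85 88 78 75 70 67
 69 68 71 68 67 70]
210 [74 69 75 68 69 72 72 70 74 75 85 83 83 84 84 91 87 83 85 87 81 77 75 74
 68 73 70 71 72 70]
206 [72 71 71 71 71 73 71 67 70 75 81 85 84 86 85 85 89 86 87 86 86 82 76 72
 74 72 72 70 66 77]
202 [69 65 72 70 72 68 69 70 72 76 80 85 86 85 85 88 80 63 35 20 22 33 39 50
 61 66 72 72 69 71]
top [337.60479646 211.1162645 ] [340.1773115 207.4673831]
```

Bar hangs upright (its edges follow the vertical in the scene picture). Levelling and lowering to contact.

Emit:
servo_tool([
  [[0,0,0.004,-0.7,0,0,0.01],[0,0,0.004,-0.6,0,0,0.01],[0,0,0.003,0,0,0,0.01],[0,0,0.002,0,0,0,0.01],[0,0,0,0,0,0,0.01]],
])

```text
t: 22.85
tcp_pos: [540.5, -135.7, 99.1]
ee_rot: [0.004, 0.751, 0.66, 0.005]
force: [0.3, -0.5, -1.2]
opening: 19.7
```

Emit:
servo_tool([
  [[0,0,0.0015,0,0,0,0.01],[0,0,0.0015,0,0,0,0.01]],
])

```text
t: 23.02
tcp_pos: [541.1, -136.0, 96.7]
ee_rot: [0.005, 0.751, 0.66, 0.006]
force: [0.7, 0.3, -1.9]
opening: 20.2
```

```bash
python3 -c "
from h import *
st()"
```

```text
s -56.7 n 555.1 footz 6.8 | Fs 0.3 Fn 0.6 Fz -1.9 | open 20.2 t 23.02 tilt x,y [0.87 0.04] az 82.61
```

Emit:
servo_tool([
  [[0,0,0.0015,0.4,0,0,0.01],[0,0,0.0015,0.4,0,0,0.01],[0,0,0.001,0,0,0,0.01]],
])

```text
t: 23.27
tcp_pos: [541.5, -136.2, 92.6]
ee_rot: [-0.001, 0.751, 0.66, 0.001]
force: [-0.2, 0.3, -1.0]
opening: 20.0
```

Emit:
servo_tool([
  [[0,0,0.001,0,0,0,0.01],[0,0,0.001,0,0,0,0.01],[0,0,0,0,0,0,0.01]],
])

```text
t: 23.52
tcp_pos: [541.6, -136.3, 89.9]
ee_rot: [-0.001, 0.751, 0.66, 0.001]
force: [-0.2, 0.5, -0.7]
opening: 19.9
```

```bash
python3 -c "
from h import *
st()"
```

```text
s -56.9 n 555.6 footz -0.0 | Fs 0.5 Fn -0.3 Fz -0.7 | open 19.9 t 23.52 tilt x,y [-0.01  0.13] az 82.59
```

Emit:
servo_tool([
  [[0,0,0.001,0,0,0,0.01],[0,0,0.001,0,0,0,0.01]],
])

```text
t: 23.68
tcp_pos: [541.8, -136.4, 89.8]
ee_rot: [-0.001, 0.751, 0.66, 0.001]
force: [-2.5, -0.1, 7.2]
opening: 19.8
```

Emit:
servo_tool([
  [[0,0,0.001,0,0,0,0.01],[0,0,0.001,0,0,0,0.01]],
])

```text
t: 23.85
tcp_pos: [541.7, -136.4, 89.8]
ee_rot: [-0.002, 0.751, 0.66, 0.001]
force: [-1.9, 0.2, 4.7]
opening: 19.8
```

Emit:
servo_tool([
  [[0,0,0.001,0,0,0,0.01],[0,0,0.001,0,0,0,0.01]],
])

```text
t: 24.02
tcp_pos: [541.7, -136.6, 89.8]
ee_rot: [-0.002, 0.751, 0.66, 0.002]
force: [-1.2, 1.1, 6.3]
opening: 19.7
```

Foot is firmly on the table (5–7 N, no more descent). Releasing and retreating straight up.

Emit:
servo_tool([
  [[0,0,0,0,0,0,0.02],[0,0,0,0,0,0,0.026],[0,0,0,0,0,0,0.04],[0,0,0,0,0,0,0.07],[0,0,0,0,0,0,0.07],[0,0,0,0,0,0,0.07],[0,0,0,0,0,0,0.07],[0,0,0,0,0,0,0.07],[0,0,0,0,0,0,0.07]],
])

```text
t: 24.77
tcp_pos: [542.7, -136.7, 90.6]
ee_rot: [-0.001, 0.751, 0.66, 0.002]
force: [0.1, 0.9, 0.2]
opening: 64.5
```

Emit:
servo_tool([
  [[0,0,-0.01,0,0,0,0.07],[0,0,-0.02,0,0,0,0.07],[0,0,-0.03,0,0,0,0.07],[0,0,-0.03,0,0,0,0.07],[0,0,-0.03,0,0,0,0.07],[0,0,-0.03,0,0,0,0.07],[0,0,0,0,0,0,0.07],[0,0,0,0,0,0,0.07]],
])

```text
t: 25.43
tcp_pos: [540.8, -137.8, 250.8]
ee_rot: [-0.001, 0.752, 0.659, 0.002]
force: [-0.2, 0.8, -1.3]
opening: 69.9
```

Run:
```python
from h import *
st(); im=read_camera("scene");cv2.imwrite("pics/s_end.png",im);w=read_camera("wrist");cv2.imwrite("pics/w_end.png",w)
s0=cv2.imread("pics/scene0.png");d=cv2.absdiff(im,s0).max(2)
for n,x,y in(("bottle",366,175),("vial",302,160),("dish",222,225)):print(n,(d[y-15:y+15,x-12:x+12]>35).mean().round(3))
o=np.zeros((600,800,3),np.uint8);o[:,:400]=cv2.resize(im[110:290,210:390],(400,600))[:600];o[:500,400:]=cv2.resize(w,(400,250),interpolation=cv2.INTER_AREA).repeat(2,0)[:500];cv2.imwrite("pics/z_end.png",o)
```

```text
s -58.5 n 555.0 footz 160.9 | Fs 0.8 Fn -0.3 Fz -1.3 | open 69.9 t 25.43 tilt x,y [0.03 0.23] az 82.5
bottle 0.0
vial 0.0
dish 0.147
```

View pics/z_end.png

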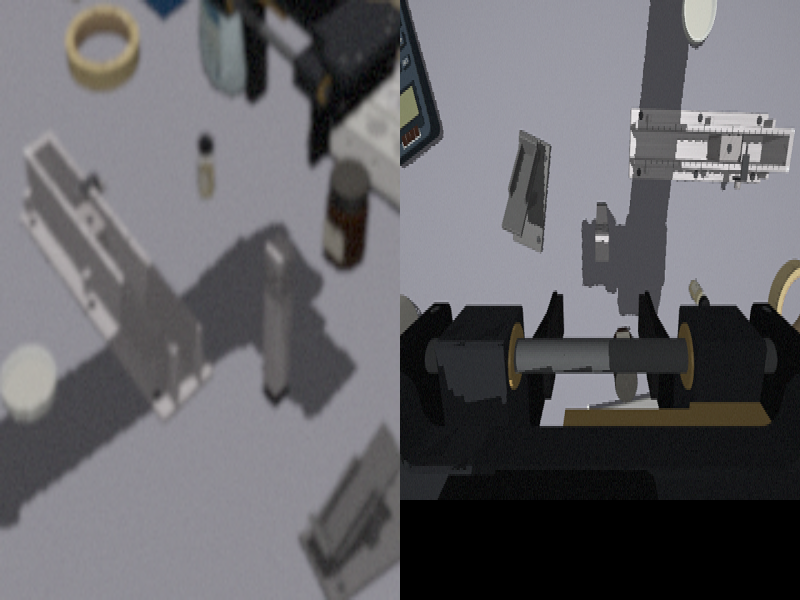

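The final picture shows the bar standing upright and free at scene px ~(333,205). The bottle, vial and dish are where they were; the dish only has the arm's shadow on it. The gripper is clear. Handing in.

```bash
python3 -c "
from cell import *
print(sign_off())"
```

```text
the job is handed in; nothing more can be done
None
```

I finished the job and handed it in at about 25.5 s of the 67 s allowed.

- **What I did:** I took the bar from its rest, stood it on the open worktop and let go. I gripped it again by its upper end, lowered it into the slot and pushed the stop about 86 mm in small pushes of roughly 14 N. I then stood the bar on the worktop near (538, -136) mm and let go.
- **Stop setting:** Seen from the wrist after I backed off, the stop's dark line is about 0.2 mm past the pointer's centre at its middle. Its front side is about 1 mm past. The stop seems to have crept on slightly from about 0.5 mm short, probably while the last picture was taken. This is within the 3 mm limit but not clearly short of the pointer, and the camera is only good to about 1 mm here.
- **Final state:** The last picture shows the bar upright and free and the gripper clear of everything.
- **Bystanders:** The bottle and vial showed no change against the first picture. The dish failed that check (15 % of its pixels changed). In the picture it is in its place with the arm's shadow on it, so I take that as shadow, but I did not check further.

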